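# Make the leather-edge burnisher safe for the night

## Robot

A 7-joint arm with a two-finger parallel gripper is mounted at the origin on the work surface. World frame = base frame: x ahead of the robot, y to its left, z up, the work surface at z = 0. Lengths are in m, angles in rad, forces in N, time in s.
With the tool pointing down it reaches from about 0.4 to 0.85 m from the base axis. Payload 10.4 kg.
Tool frame: the origin (TCP) lies between the finger pads; the fingertips stand manip.finger_overhang ahead of it and the grasp point (between the pads) lies 11 mm behind it (manip.finger_overhang is the distance from the TCP to the fingertips, in m); x points along the fingers, z is the direction in which the jaws open and shut, and the axes are right-handed (so a half turn about x gives the same grasp; the last joint's range is limited). The gripper opens to 85 mm and grips with 20 to 120 N. Pads are 22 mm wide; open, the fingers measure 114 mm over their backs; the gripper's body (76 mm by 85 mm) begins 54 mm behind the grasp point. The pads swing forward as they close: fully open they stand 13 mm farther back than shut.
Start: joints at [1.322, 0.332, -0.065, 1.46, 0.022, 1.35, -0.088], TCP at [0.14, -0.609, 0.239] pointing down, gripper open.
Joint ranges: [-2.6, 2.6], [-0.5, 2.12], [-1.47, 1.34], [0.16, 2.42], [-1.27, 4.41], [0.06, 2.06], [-2.6, 2.6]. Speed limits (rad/s): [2.22, 2.22, 2.79, 2.79, 3.14, 3.14, 3.14].

## Interface

Orientations are given as a unit quaternion [x, y, z, w].
In Python, from workcell import get_obs, camera, workorder, manip gives the robot as it stands. The module is installed in compiled form; this text tells all that it offers.
- The arm moves only by the tool play_rows, never from a script. Its argument "increments" is text: rows parted by semicolons, each of 4 numbers parted by spaces: the shift along the tool's x, y, z in m, then the turn about the tool's x in rad. A call has 1 to 20 rows; each row shifts and turns the pose as measured when the row begins, along the tool's axes as they then stand; what a row does not reach is not made up. A row lasts 1/10 s, in which the tool goes at most 50 mm and 8.59 degrees, less where a joint would pass 70% of its speed; a pose out of reach is approached as far as the arm can. A call is refused whole if a number of a shift passes 0.05 or a number of a turn 0.15, either way. A call with a gripper value outside its range is refused whole. "hand" is the gripper command: -1 is fully open, 1 is shut, values between are in proportion, set as the call begins (left out, the last holds). The fingers move at their own pace and stop on an object; "squeeze" is the grip in N (left out, the last holds). Time passes only in rows, so rows that do not move let the fingers close. It gives the time, the measured TCP pose, the force and the opening at its end, in the units of the state.
- get_obs(): the state, without advancing time (a new reading comes with each control period).
- camera(name): name is "scene" or "top" or "wrist"; returns a dict with "img" (480x640x3 uint8, blue, green, red), "fov_y" (degrees; the focal length in pixels is half the picture's height over the tangent of half this angle, whatever the lens; pixels are square), "cx", "cy" (the principal point, pixels), "R" (3x3) and "t" (3): a world point X has camera coordinates R X + t; the wrist camera has in their place "tool_from_camera" (4x4, takes a point from camera to tool coordinates, whose origin is the TCP and whose axes are the tool frame's). Camera axes: x right, y down, z forward; pixel columns grow to the right and rows downward; lengths in m; the calibration is good to about 2 mm. A picture is of the moment at which its call begins: read the wrist's pose just before it. There is no depth.
- workorder.hand_in(): hands the job in, once; it reports no verdict.
The state is a dict: "clock": time; "joint_pos": joint angles; "joint_velocities": joint speeds; "tau": joint torques, N m; "position": TCP position; "ee_rot": TCP orientation; "ft_force": force on the tool from outside, world axes, zero at the start; "torque": the same for the moment, N m; "grip_width": opening from 0.0 (shut) to 1.0 (fully open).
Only numpy, scipy, OpenCV 4.12 (cv2) and the standard library are available. Lean on these libraries where they do the work, as an engineer would, in place of code of your own. Each camera call takes 0.05 s, during which the arm holds its last target.

## Task

Shut down the edge burnisher for the night: first turn its big speed knob anticlockwise all the way to its off stop (pointer at the red dot). Then take the red utility knife off the machine's deck and lay it flat in the steel tray without dropping it, and last swing the yellow wheel guard fully shut. Leave everything else on the bench where it is.

Things in the scene. Friction and masses are not known exactly. Their poses are not given: they have to be found in the camera images.
- burnisher: Edge burnisher, fixed: grey console 220 (x) x 360 (y) mm, deck (flat top) 60 mm high. Origin: centre of its underside; x from front (robot side) to back, y to its left. On the deck, mm: knob axis at x -50, y -115; green motor x 30 to 92, y -165 to -40, top z 122; wooden wheel x 37 to 83, y 10 to 130, top z 113, on a shaft along y; yellow guard over the wheel, y -25 to 165.
- speed_knob (a joint): Angle of the speed knob in rad about its upright axis: 0 = off stop (fully anticlockwise seen from above), growing clockwise to 4.71 at the other stop. It starts part way, 1.3 to 2.8. It rubs with about 0.06 N m, stays where it is left, and the stop is hard.
- knob_grip (a point): On the knob's axis, 96 mm above the bench. Black disc, 72 mm diameter, top at 73 mm, with an upright grip bar 64 mm long, 16 mm thick, from 73 to 109 mm above the bench. Turns with the knob: x runs along the bar to the white pointer, z up. At off, x points 135 deg anticlockwise from the burnisher's x (to its front left), at the red dot of the white scale.
- knife: Red utility knife, blade retracted, 150 (x) x 32 (y) x 22 (z) mm, 90 to 180 g, lying loose and flat on the deck roughly along the machine's y, in the place where the guard's front skirt comes down. Origin = centre of its underside, z up; a black slide is on its top, a steel nose at +x.
- tray: Open steel tray fixed to the bench to the left or to the right of the burnisher, outside 210 (x) x 115 (y) x 28 (z) mm, walls and floor 5 mm. Origin = centre of its underside. The knife fits lengthwise along the tray's x.
- guard (a joint): Angle of the guard in rad about its level hinge: 0 = shut (skirt down on the deck, top level), growing as it swings up and back, at most 1.85. It starts about upright, 1.4 to 1.65. The hinge is stiff (0.4 N m) and holds the guard wherever it is left; some 3 to 5 N at the edge moves it. A thing under the skirt keeps it from shutting.
- guard_hinge (a point): Midpoint of the guard's hinge line, fixed on the machine at its x 105, y 70 mm, 120 mm above the bench; the line runs along the machine's y. Axes as the burnisher's.
- guard_edge (a point): Middle of the guard's free edge, on its outer face, 150 mm from the hinge; 126 mm above the bench when shut. The guard is a yellow 6 mm plate, 150 mm (hinge to edge) x 190 mm (along y), outer face 6 mm outside the hinge line, with a skirt 60 mm deep along the edge, pointing inwards. Axes turn with it: x from edge to hinge, z out of the outer face.
- carton: Bystander: closed cardboard carton 150 x 100 x 60 mm, on the side of the burnisher where the tray is not; origin under its centre.
- glue_bottle: Bystander: white glue bottle, 60 mm diameter, 150 mm tall, behind the burnisher; origin under its centre.
- wax_jar: Bystander: amber jar with black lid, 68 mm diameter, 70 mm tall, behind the burnisher; origin under its centre.
- mallet: Bystander: hammer 260 mm long, lying at the front left.
- awl: Bystander: wooden-handled awl 160 mm long, lying at the front right.
- pliers: Bystander: pliers with red handles, 160 mm long, lying at the back left.
- pen_cup: Bystander: blue cup, 76 mm diameter, 100 mm tall, at the back right; origin under its centre.

How it is judged:
On the way, in this order (a step that is already met when the one before it is completed fails the run):
1. the speed knob is turned anticlockwise to its off stop (value of joint speed_knob below 0.08 rad), for 0.2 s.
2. the knife lies flat in the tray, released (x of knife in the frame of tray between -0.04 and 0.04 m and y of knife in the frame of tray between -0.045 and 0.045 m and z of knife in the frame of tray below 0.012 m and angle between knife's own z axis and vertical below 0.15 rad and contact force between the fingers and knife below 0.1 N and linear speed of knife below 0.03 m/s), for 0.2 s.
3. the guard is swung shut (value of joint guard below 0.05 rad), for 0.2 s.
At the end, for the whole second after the job is handed in: The speed knob is within 0.08 rad of its off stop, the knife lies flat, released and at rest on the tray's floor (tilt under 0.15 rad, within 40 mm along x and 45 mm along y of the tray's centre), and the guard is shut to within 0.05 rad (all of step 2 and value of joint speed_knob below 0.08 rad and value of joint guard below 0.05 rad); the robot touches nothing.
It fails at once if the knife is dropped or thrown (faster than 0.7 m/s out of the fingers) (contact force between the fingers and knife below 0.05 N and linear speed of knife above 0.7 m/s).
It fails at once if another thing on the bench is shifted by more than 30 mm (distance of any of carton, glue_bottle, wax_jar, mallet, awl, pliers, pen_cup from where it was at the start of the episode above 0.03 m).
It also fails if it takes over 72 s, if anything falls off the work surface, if the arm or the gripper's body presses on something with over 40 N, if the wrist force passes 120 N, or if a joint passes its speed limit or range.

## Working session

There is one attempt and no reset: what is moved stays moved. The work goes in short steps, Python scripts to look and compute and a tool call to move; the robot and the scene stay as the last step left them, time stands still between calls to the robot, and variables do not carry over. Pictures are saved under pics/ and viewed, and the job is handed in when it is done.

Besides the shell and the picture viewer there is one more tool, called after ">>>" in YAML: its name, and indented under it one key for each argument. play_rows: Moves the arm, as the interface text tells. Its arguments: {"type":"object","properties":{"increments":{"type":"string"},"hand":{"type":"number"},"squeeze":{"type":"number"}},"required":["increments"]}

```bash
mkdir -p pics; python3 - <<'E'
from workcell import get_obs, camera, workorder, manip
import cv2,json,numpy as np
o=get_obs(); print(o); print(manip.finger_overhang)
for n in ["scene","top","wrist"]:
    c=camera(n); cv2.imwrite(f"pics/a_{n}.png",c["img"]); print(n,{k:(v.tolist() if hasattr(v,'tolist') else v) for k,v in c.items() if k!="img"})
E
```

```text
{'clock': 0.0, 'joint_pos': array([ 1.32241594,  0.33287828, -0.06469109,  1.46094868,  0.02161161,
        1.34992342, -0.0884969 ]), 'joint_velocities': array([-6.59109614e-05,  1.48464633e-03,  7.92578671e-04,  4.65938114e-04,
       -4.15897112e-04,  6.34412427e-04,  6.88442478e-04]), 'tau': array([-8.54606897e-04, -6.25454235e+01,  4.88969078e-02, -3.91609704e+01,
        1.62012287e-02,  1.01040822e-02,  9.28453687e-06]), 'position': array([ 0.1398183 , -0.60877491,  0.2385084 ]), 'ee_rot': array([ 0.44078526,  0.55356852, -0.44018845,  0.55272451]), 'ft_force': array([ 0.22178137, -0.31238916, -0.75170984]), 'torque': array([-0.00108847, -0.01518561,  0.00126683]), 'grip_width': 1.0014845814672018}
0.008
scene {'fov_y': 44.42016635587571, 'cx': 315.78542108369453, 'cy': 244.7926439576187, 'R': [[0.7121810576220857, 0.7019805845711449, 0.00462601874627648], [0.4208876188850371, -0.4217109619127394, -0.8031273105005928], [-0.5618289360949391, 0.5739190914125314, -0.5957894956095177]], 't': [-0.3729468039010663, -0.15848055977363285, 1.605812562228345]}
top {'fov_y': 54.49166546747912, 'cx': 321.73604346493664, 'cy': 242.68674250617795, 'R': [[-0.0034189163165662495, -0.9997380790928346, -0.022629278004145874], [-0.9982822925237953, 0.0047357325617768025, -0.05839552440503337], [0.05848739560500056, 0.02239075811293422, -0.9980370125934569]], 't': [0.012467959748292281, 0.5474130756874718, 1.2108586436979873]}
wrist {'fov_y': 68.32310916157724, 'cx': 321.1389783060066, 'cy': 243.89696272157553, 'tool_from_camera': [[0.0007665055751498259, -0.31649218208162205, 0.9485948087304794, -0.13532963552713026], [0.00044367049428231756, -0.9485948864010533, -0.31649256650080027, 0.0820420127952297], [0.9999996078127702, 0.000663456844379561, -0.0005866850261243902, -0.0010151715816045792], [0.0, 0.0, 0.0, 1.0]]}
```

View pics/a_top.png

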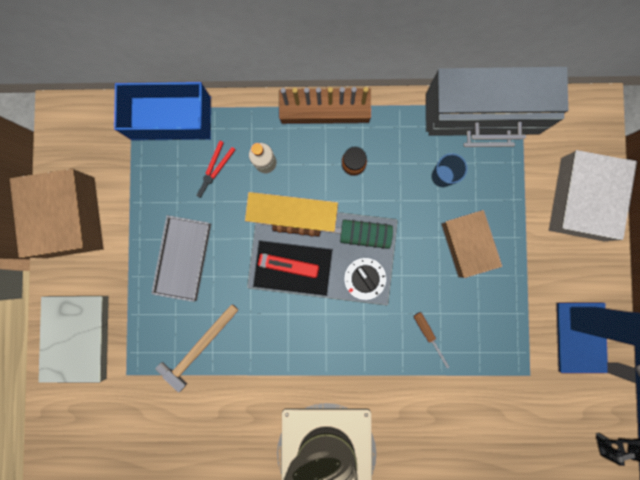

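View pics/a_scene.png

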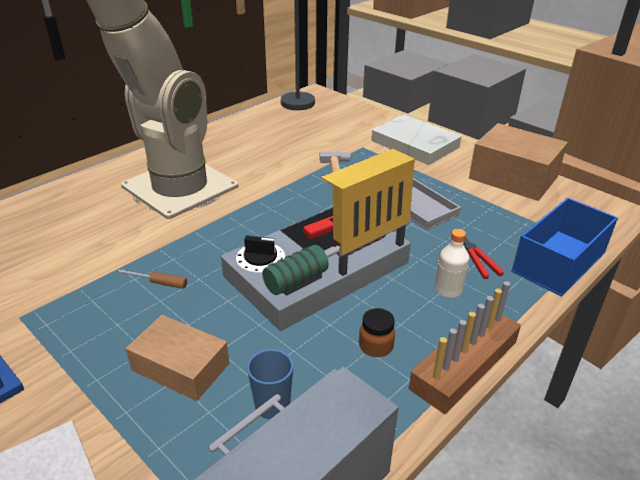

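```bash
python3 - <<'E'
import cv2
i=cv2.imread("pics/a_top.png")
cv2.imwrite("pics/a_z1.png",cv2.resize(i[180:310,235:405],None,fx=4.6,fy=4.6,interpolation=cv2.INTER_CUBIC))
cv2.imwrite("pics/a_z2.png",cv2.resize(i[205:310,140:240],None,fx=5,fy=5,interpolation=cv2.INTER_CUBIC))
E
```

```text
(no output)
```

View pics/a_z1.png

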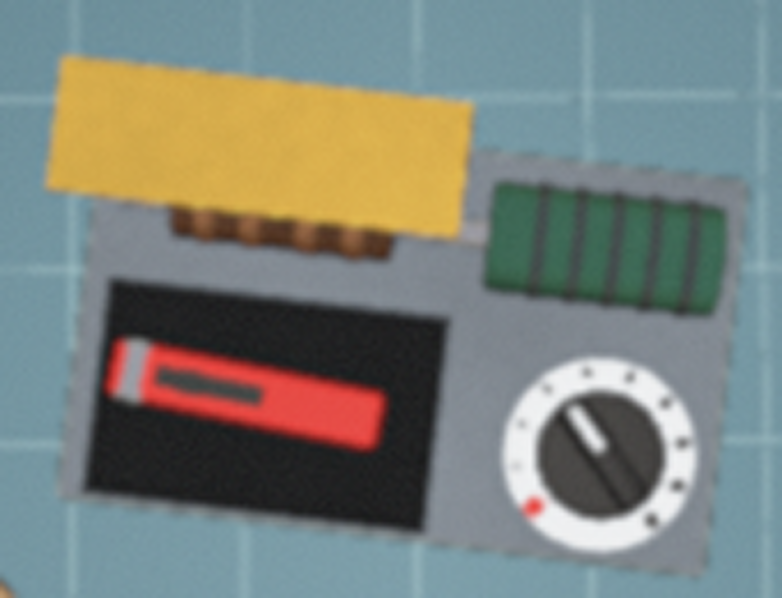

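View pics/a_z2.png

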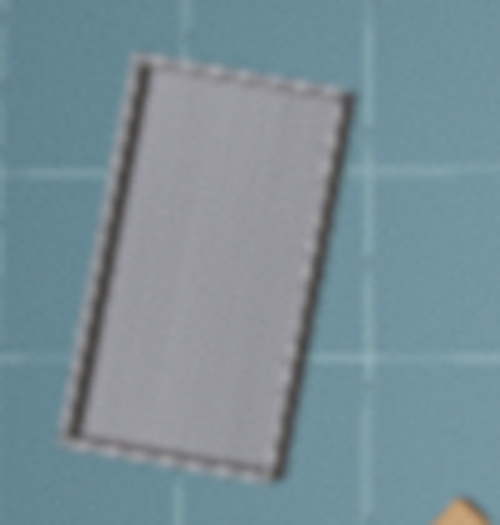

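```bash
cat > h.py <<'E'
import numpy as np,cv2
from scipy.optimize import least_squares
from workcell import get_obs,camera
from scipy.spatial.transform import Rotation as Ro
def f(c): return 240/np.tan(np.radians(c["fov_y"])/2)
def proj(c,X):
    X=np.atleast_2d(X); p=X@np.array(c["R"]).T+np.array(c["t"]); F=f(c)
    return np.c_[c["cx"]+F*p[:,0]/p[:,2],c["cy"]+F*p[:,1]/p[:,2]]
def wristcam(c,o):
    T=np.array(c["tool_from_camera"]); Rt=Ro.from_quat(o["ee_rot"]).as_matrix()
    Rw=Rt@T[:3,:3]; tw=Rt@T[:3,3]+o["position"]
    c=dict(c); c["R"]=Rw.T; c["t"]=-Rw.T@tw; return c
def unproj(c,uv,z):
    uv=np.atleast_2d(uv); F=f(c); R=np.array(c["R"]); t=np.array(c["t"])
    d=np.c_[(uv[:,0]-c["cx"])/F,(uv[:,1]-c["cy"])/F,np.ones(len(uv))]@R; o=-R.T@t
    return o+d*((z-o[2])/d[:,2])[:,None]
def fit(c,L,uv,x0):
    L=np.array(L,float);uv=np.array(uv,float)
    def w(p):
        s,k=np.sin(p[2]),np.cos(p[2]); return np.c_[p[0]+k*L[:,0]-s*L[:,1],p[1]+s*L[:,0]+k*L[:,1],L[:,2]]
    r=least_squares(lambda p:(proj(c,w(p))-uv).ravel(),x0,loss="soft_l1"); return r.x,r.fun.reshape(-1,2).round(2)
E
python3 - <<'E'
from h import *
c=camera("top")
z=lambda P,s,a,b:[( a+(x+.5)/s-.5, b+(y+.5)/s-.5) for x,y in P]
b,r=fit(c,[(.11,-.18,.06),(-.11,-.18,.06),(-.11,.18,.06),(-.05,-.115,.06)],z([(748,180),(705,575),(60,497),(600,453)],4.6,235,180),[.6,0,0]);print("burn",b,r)
k,r=fit(c,[(.075,-.016,.082),(-.075,-.016,.082),(-.075,.016,.082),(.075,.016,.082)],z([(117,338),(385,390),(372,450),(107,395)][0:0]+[(117,338),(385,390),(372,450),(107,395)],4.6,235,180),[.5,0.1,1.4])
print("knife(check order)",k,r)
k,r=fit(c,[(.075,-.016,.082),(-.075,-.016,.082),(-.075,.016,.082),(.075,.016,.082)],z([(117,338),(385,390),(372,450),(107,395)],4.6,235,180),[.5,0.1,1.4])
t,r=fit(c,[(.105,.0575,.028),(.105,-.0575,.028),(-.105,-.0575,.028),(-.105,.0575,.028)],z([(137,55),(355,95),(280,482),(63,440)],5,140,205),[.5,.4,0]);print("tray",t,r)
p=unproj(c,z([(575,410),(608,450),(630,505)],4.6,235,180),.109);print(p, np.arctan2(p[0,1]-p[1,1],p[0,0]-p[1,0]))
o=get_obs();print(Ro.from_quat(o["ee_rot"]).as_matrix().round(3))
E
```

```text
burn [ 0.51864294  0.00830429 -0.12162657] [[ 0.48 -0.46]
 [ 0.29  0.3 ]
 [-1.17  0.16]
 [ 0.04 -0.05]]
knife(check order) [0.48818656 0.09327797 1.37029675] [[-0.31 -0.19]
 [ 0.35  0.28]
 [ 0.65 -0.1 ]
 [-0.74  0.01]]
tray [ 0.50829456  0.37793891 -0.17869922] [[ 0.7  -0.62]
 [-0.29 -1.14]
 [-0.38  0.57]
 [ 0.06  1.18]]
[[ 0.47841192 -0.08333177  0.109     ]
 [ 0.45736602 -0.10047362  0.109     ]
 [ 0.42855645 -0.11173133  0.109     ]] 0.6835193021740209
[[-0.     0.975  0.224]
 [ 0.001  0.224 -0.975]
 [-1.    -0.    -0.001]]
```

>>> play_rows:
  increments: "0 0 0 -0.11; 0 0 0 -0.11; 0 0 0 -0.11"
  hand: -1
  squeeze: 40

```text
clock: 0.5
position: [0.1399, -0.6086, 0.238]
ee_rot: [0.341, 0.62, -0.34, 0.619]
ft_force: [-0.8, -0.5, -0.6]
grip_width: 1.002
```

```bash
cat >> h.py <<'E'
def to(x,y,z):
    o=get_obs(); R=Ro.from_quat(o["ee_rot"]).as_matrix(); d=R.T@(np.array([x,y,z])-o["position"])
    print("t",o["clock"],"pos",o["position"].round(4),"jaw ang",round(float(np.arctan2(R[1,2],R[0,2])),3),"xtool",R[:,0].round(3),"F",o["ft_force"].round(1),"w",round(float(o["grip_width"]),3),"q",o["joint_pos"].round(2))
    print("delta tool",d.round(4),"norm",round(float(np.linalg.norm(d)),4)); return d
E
python3 -c "
from h import *
to(.455,-.1,.20)"
```

```text
t 0.5 pos [ 0.1399 -0.6086  0.238 ] jaw ang -1.005 xtool [-0.001  0.002 -1.   ] F [-0.8 -0.5 -0.6] w 1.002 q [ 1.36  0.34 -0.11  1.46  0.04  1.35  0.24]
delta tool [ 0.0389  0.5385 -0.2605] norm 0.5995
```

>>> play_rows:
  increments: "0 0.027 -0.013 0; 0 0.027 -0.013 0; 0 0.027 -0.013 0; 0 0.027 -0.013 0; 0 0.027 -0.013 0; 0 0.027 -0.013 0; 0 0.027 -0.013 0; 0 0.027 -0.013 0; 0 0.027 -0.013 0; 0 0.027 -0.013 0; 0 0.027 -0.013 0; 0 0.027 -0.013 0; 0 0.027 -0.013 0; 0 0.027 -0.013 0; 0 0.027 -0.013 0; 0 0.027 -0.013 0; 0 0.027 -0.013 0; 0 0.027 -0.013 0; 0 0 0 0"

```text
clock: 2.4
position: [0.4312, -0.1296, 0.2363]
ee_rot: [0.34, 0.621, -0.34, 0.619]
ft_force: [0.2, -0.5, 0.2]
grip_width: 0.999
```

```bash
python3 -c "
from h import *
to(.455,-.1,.20)
c=camera('wrist'); cv2.imwrite('pics/b_w.png',c['img'])"
```

```text
t 2.4 pos [ 0.4312 -0.1296  0.2363] jaw ang -1.003 xtool [-0.003  0.002 -1.   ] F [ 0.2 -0.5  0.2] w 0.999 q [ 0.84 -0.02 -0.63  1.87 -0.02  1.29 -0.79]
delta tool [ 0.0363  0.0361 -0.012 ] norm 0.0526
```

View pics/b_w.png

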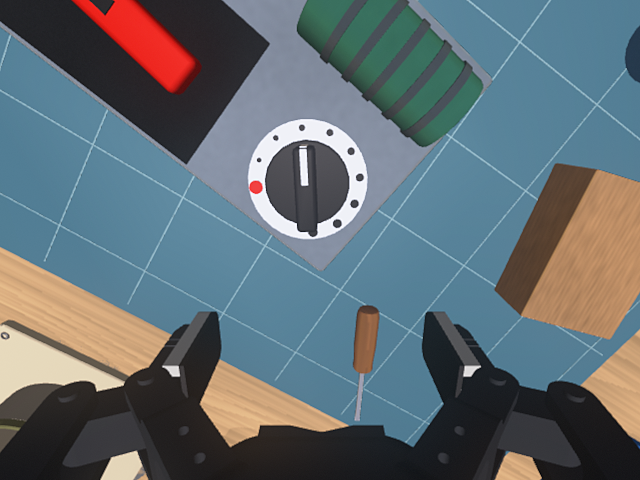

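```bash
python3 -c "
from h import *
o=get_obs();c=wristcam(camera('wrist'),o)
print(unproj(c,[(308,180)],.06), unproj(c,[(321,270),(269,43),(490,83),(187,163)],.06))
cv2.imwrite('pics/b_z.png',cv2.resize(c['img'][110:250,240:380],None,fx=4,fy=4,interpolation=2))"
```

```text
[[ 0.4545814  -0.10060742  0.06      ]] [[ 0.3887899  -0.15594054  0.06      ]
 [ 0.52859722 -0.0189394   0.06      ]
 [ 0.59914325 -0.183178    0.06      ]
 [ 0.4108368  -0.00476535  0.06      ]]
```

View pics/b_z.png

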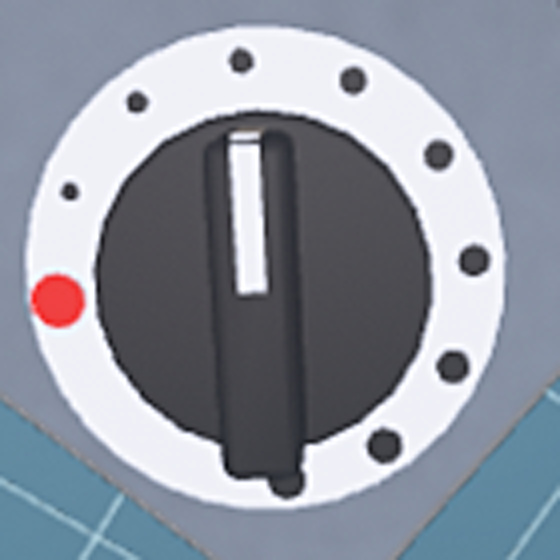

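```bash
python3 -c "
from h import *
o=get_obs();c=wristcam(camera('wrist'),o)
p=unproj(c,[(301.5,143.75),(303.25,183.25)],.109);d=p[0]-p[1];print(p,np.arctan2(d[1],d[0]))
to(.4547,-.1003,.15)"
```

```text
[[ 0.48052441 -0.0826132   0.109     ]
 [ 0.45717383 -0.09833928  0.109     ]] 0.5927026294281564
t 2.55 pos [ 0.4292 -0.1339  0.236 ] jaw ang -1.009 xtool [-0.004  0.001 -1.   ] F [-0.9 -1.3 -0.4] w 1.002 q [ 0.85 -0.02 -0.63  1.87 -0.01  1.29 -0.78]
delta tool [ 0.0859  0.0397 -0.0145] norm 0.0958
```

>>> play_rows:
  increments: "0.01 0.02 -0.007 -0.03; 0.02 0.02 -0.007 0; 0.03 0 0 0; 0.026 0 0 0; 0 0 0 0"

```text
clock: 3.05
position: [0.4538, -0.1065, 0.1478]
ee_rot: [0.334, 0.623, -0.337, 0.622]
ft_force: [0.1, 0.2, -0.2]
grip_width: 1.003
```

```bash
python3 -c "
from h import *
to(.4547,-.1003,.088)"
```

```text
t 3.05 pos [ 0.4538 -0.1065  0.1478] jaw ang -0.989 xtool [-0.003 -0.002 -1.   ] F [ 0.1  0.2 -0.2] w 1.003 q [ 0.78  0.11 -0.68  1.95  0.08  1.11 -0.92]
delta tool [ 0.0598  0.0044 -0.0047] norm 0.0601
```

>>> play_rows:
  increments: "0.02 0.003 -0.004 -0.01; 0.02 0.002 -0.001 0; 0.02 0 0 0; 0.003 0 0 0; 0 0 0 0"

```text
clock: 3.55
position: [0.456, -0.1058, 0.0882]
ee_rot: [0.333, 0.622, -0.337, 0.623]
ft_force: [-0.0, 1.1, 0.4]
grip_width: 1.002
```

```bash
python3 -c "
from h import *
to(.4547,-.1003,.088)
c=camera('wrist'); cv2.imwrite('pics/c_w.png',c['img'])"
```

```text
t 3.55 pos [ 0.456  -0.1058  0.0882] jaw ang -0.987 xtool [-0.    -0.005 -1.   ] F [-0.   1.1  0.4] w 1.002 q [ 0.75  0.2  -0.67  2.01  0.16  0.98 -0.98]
delta tool [ 0.0001  0.0019 -0.0053] norm 0.0056
```

View pics/c_w.png

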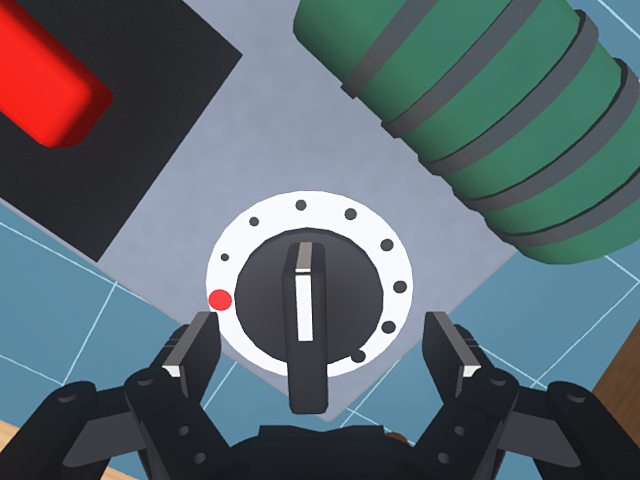

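>>> play_rows:
  increments: "0 0.001 -0.004 0; 0 0.001 -0.003 0; 0 0 0 0"

```text
clock: 3.9
position: [0.4551, -0.0992, 0.0913]
ee_rot: [0.334, 0.62, -0.337, 0.625]
ft_force: [-0.4, 0.2, 0.6]
grip_width: 0.998
```

>>> play_rows:
  increments: "0 0 0 0; 0 0 0 0; 0 0 0 0; 0 0 0 0; 0 0 0 0; 0 0 0 0"
  hand: 1
  squeeze: 40

```text
clock: 4.5
position: [0.4555, -0.0991, 0.0922]
ee_rot: [0.334, 0.62, -0.337, 0.625]
ft_force: [-0.9, -0.7, 1.3]
grip_width: 0.181
```

```bash
python3 -c "
from h import *
to(.4547,-.1003,.088)
c=camera('wrist'); cv2.imwrite('pics/d_w.png',c['img'])"
```

```text
t 4.5 pos [ 0.4555 -0.0991  0.0922] jaw ang -0.988 xtool [ 0.004 -0.008 -1.   ] F [-0.9 -0.7  1.3] w 0.181 q [ 0.75  0.19 -0.68  2.01  0.15  0.99 -0.99]
delta tool [ 0.0042 -0.0013  0.0006] norm 0.0045
```

View pics/d_w.png

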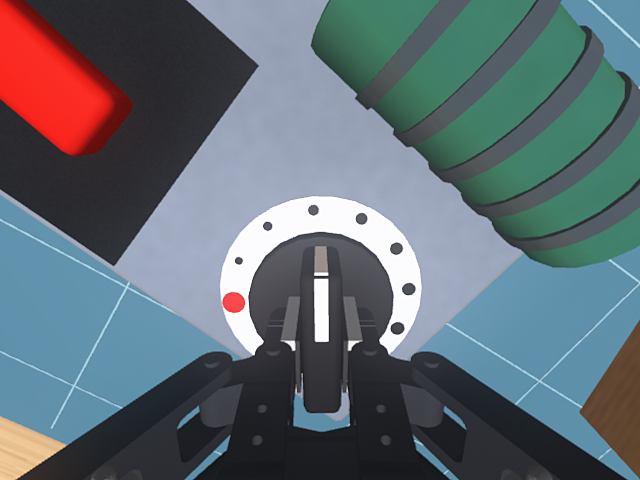

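>>> play_rows:
  increments: "0 0 0 -0.1; 0 0 0 -0.1; 0 0 0 -0.1; 0 0 0 -0.1; 0 0 0 -0.1; 0 0 0 -0.1; 0 0 0 -0.1; 0 0 0 -0.1"

```text
clock: 5.35
position: [0.4542, -0.0982, 0.0922]
ee_rot: [0.054, 0.704, -0.058, 0.705]
ft_force: [-2.8, 0.3, 3.9]
grip_width: 0.179
```

```bash
python3 -c "
from h import *
to(.4547,-.1003,.092);print(get_obs()['torque'])"
```

```text
t 5.35 pos [ 0.4542 -0.0982  0.0922] jaw ang -0.159 xtool [ 0.001 -0.006 -1.   ] F [-2.8  0.3  3.9] w 0.179 q [ 0.83  0.2  -0.77  2.01  0.18  0.99 -0.19]
delta tool [ 0.0002 -0.002   0.0008] norm 0.0022
[ 0.2636598   0.3818085  -0.05610225]
```

>>> play_rows:
  increments: "0 -0.001 0 -0.1; 0 -0.001 0 -0.1; 0 0 0 -0.1; 0 0 0 -0.1; 0 0 0 -0.1; 0 0 0 -0.1; 0 0 0 -0.1; 0 0 0 -0.05; 0 0 0 -0.05; 0 0 0 -0.05"

```text
clock: 6.35
position: [0.4526, -0.0986, 0.0923]
ee_rot: [-0.252, 0.662, 0.251, 0.66]
ft_force: [-3.5, 2.3, 4.5]
grip_width: 0.18
```

```bash
python3 -c "
from h import *
to(.4547,-.1003,.092);print(get_obs()['torque'])
c=camera('wrist'); cv2.imwrite('pics/e_w.png',c['img'])"
```

```text
t 6.35 pos [ 0.4526 -0.0986  0.0923] jaw ang 0.726 xtool [-0.003 -0.003 -1.   ] F [-3.5  2.3  4.5] w 0.18 q [ 0.94  0.23 -0.89  2.    0.21  1.01  0.67]
delta tool [ 0.0003 -0.0027  0.0004] norm 0.0028
[ 0.65121773  0.44118259 -1.77385636]
```

View pics/e_w.png

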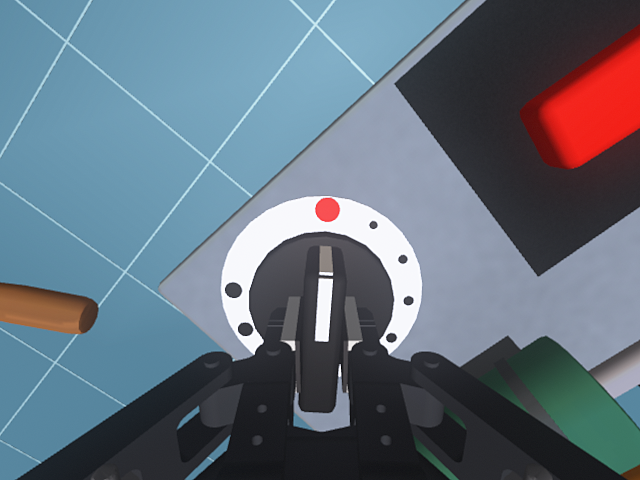

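>>> play_rows:
  increments: "0 0 0 0; 0 0 0 0; 0 0 0 0"

```text
clock: 6.7
position: [0.4526, -0.0986, 0.0923]
ee_rot: [-0.249, 0.663, 0.249, 0.661]
ft_force: [-1.7, 1.9, 3.3]
grip_width: 0.183
```

>>> play_rows:
  increments: "0 0 0 0; 0 0 0 0; 0 0 0 0; 0 0 0 0; 0 0 0 0; -0.02 0 0 0; -0.03 0 0 0; -0.03 0 0 0; -0.03 0 0 0; 0 0 0 0"
  hand: -1

```text
clock: 7.7
position: [0.4522, -0.0977, 0.2051]
ee_rot: [-0.252, 0.662, 0.252, 0.659]
ft_force: [0.1, -0.1, -0.7]
grip_width: 0.998
```

```bash
python3 -c "
from h import *
to(.4882,.0933,.20)
c=camera('wrist'); cv2.imwrite('pics/f_w.png',c['img'])"
```

```text
t 7.7 pos [ 0.4522 -0.0977  0.2051] jaw ang 0.729 xtool [-0.005 -0.002 -1.   ] F [ 0.1 -0.1 -0.7] w 0.998 q [ 1.02  0.06 -0.92  1.88  0.06  1.23  0.81]
delta tool [0.0046 0.1185 0.154 ] norm 0.1944
```

View pics/f_w.png

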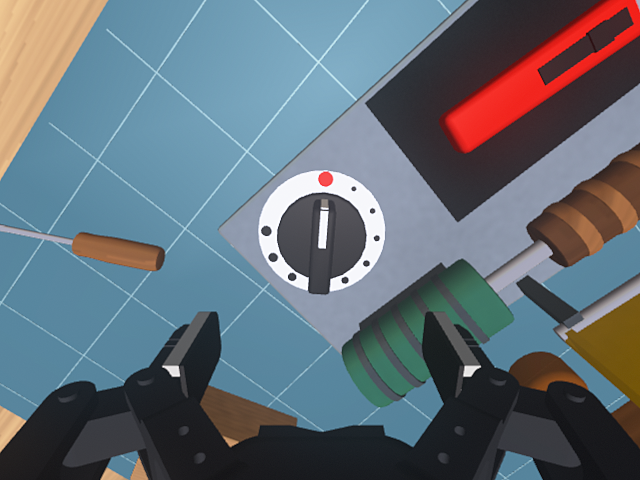

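```bash
python3 - <<'E'
from h import *
b=[.5186,.0083,-.1216]
c=camera("top"); cv2.imwrite('pics/g_t.png',cv2.resize(c['img'][175:315,140:410],None,fx=2.9,fy=2.9,interpolation=2))
def W(p):
    p=np.array(p);s,k=np.sin(b[2]),np.cos(b[2]);return np.c_[b[0]+k*p[:,0]-s*p[:,1],b[1]+s*p[:,0]+k*p[:,1],p[:,2]]
def G(t,a,d,y): # a from hinge to edge, d outward
    return [.105-a*np.cos(t)+d*np.sin(t)*1, y, .12+a*np.sin(t)+d*np.cos(t)]
for t in (1.4,1.45,1.5,1.55,1.6,1.65):
    P=[G(t,.15,.006,.165),G(t,.15,.006,-.025),G(t,.15,-.06,.165),G(t,.15,-.06,-.025)]
    uv=proj(c,W(P)); print(t,((uv+.5-[235,180])*4.6-.5).round(0).tolist(), np.round(P[2],3))
print(proj(c,[[.4547,-.1003,.06]]))
E
```

```text
1.4 [[57.0, 94.0], [469.0, 142.0], [44.0, 237.0], [453.0, 285.0]] [0.02  0.165 0.258]
1.45 [[59.0, 78.0], [471.0, 125.0], [44.0, 221.0], [454.0, 269.0]] [0.027 0.165 0.262]
1.5 [[61.0, 62.0], [473.0, 109.0], [45.0, 205.0], [456.0, 253.0]] [0.035 0.165 0.265]
1.55 [[63.0, 45.0], [475.0, 92.0], [45.0, 188.0], [458.0, 236.0]] [0.042 0.165 0.269]
1.6 [[65.0, 29.0], [477.0, 76.0], [46.0, 171.0], [460.0, 219.0]] [0.049 0.165 0.272]
1.65 [[68.0, 14.0], [479.0, 60.0], [47.0, 154.0], [462.0, 202.0]] [0.057 0.165 0.274]
[[365.28859235 278.18384267]]
```

View pics/g_t.png

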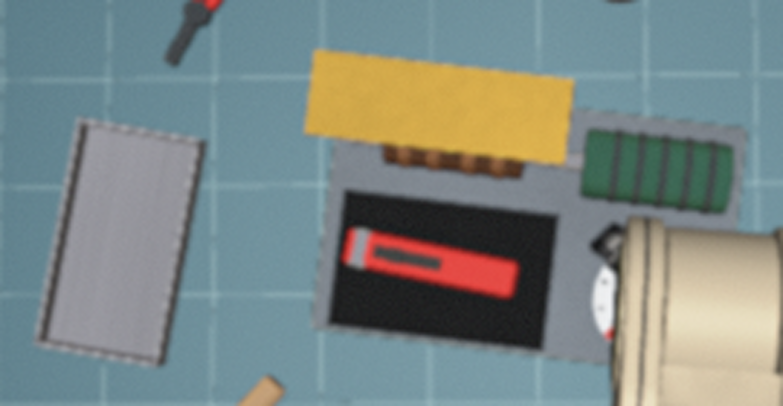

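>>> play_rows:
  increments: "-0.01 0.01 0.02 0.11; 0 0.01 0.02 0.11; 0 0.01 0.02 0.11; 0 0.01 0.02 0.11; 0 0.01 0.02 0.11; 0 0.01 0.01 0.11; 0 0.01 0 0.11; 0 0.01 0 0.11; 0 0 0 0"

```text
clock: 8.7
position: [0.5174, 0.028, 0.198]
ee_rot: [0.066, 0.715, -0.066, 0.693]
ft_force: [-0.2, 0.1, 0.7]
grip_width: 0.996
```

```bash
python3 -c "
from h import *
to(.4882,.0933,.20)
c=camera('wrist'); cv2.imwrite('pics/h_w.png',c['img'])"
```

```text
t 8.7 pos [0.5174 0.028  0.198 ] jaw ang -0.187 xtool [-0.03   0.002 -1.   ] F [-0.2  0.1  0.7] w 0.996 q [ 0.66  0.26 -0.91  1.74  0.2   1.28 -0.49]
delta tool [-0.001   0.0587 -0.0409] norm 0.0715
```

View pics/h_w.png

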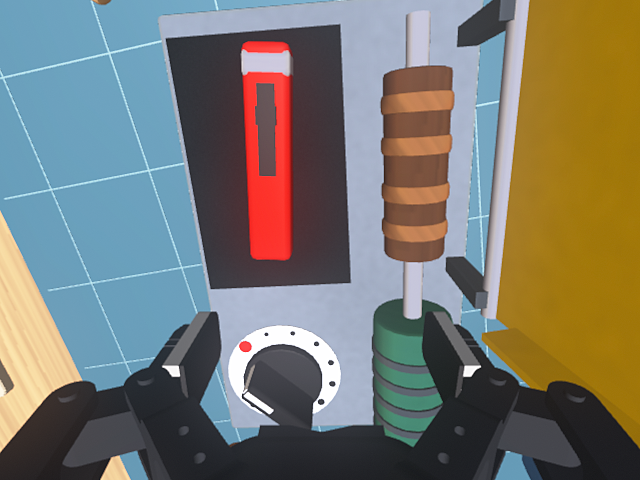

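```bash
python3 - <<'E'
from h import *
o=get_obs();c=wristcam(camera('wrist'),o)
for v in (0,.1,.2):
    a=2.234-v; print(v,proj(c,[[.4547+.034*np.cos(a),-.1003+.034*np.sin(a),.109],[.4547+.034*np.cos(a),-.1003+.034*np.sin(a),.075]]).round(0))
print('red',proj(c,[[.4547+.042*np.cos(2.234),-.1003+.042*np.sin(2.234),.06]]))
L=[(.075,.016,.082),(.075,-.016,.082),(-.075,-.016,.082),(-.075,.016,.082)]
print(fit(c,L,[(244,46),(291,45),(291,256),(250,257)],[.488,.093,1.37]))
cv2.imwrite('pics/h_z.png',cv2.resize(c['img'][310:430,215:355],None,fx=4,fy=4,interpolation=2))
cv2.imwrite('pics/h_z2.png',cv2.resize(c['img'][30:270,180:360],None,fx=2.4,fy=2.4,interpolation=2))
E
```

```text
0 [[243. 390.]
 [252. 363.]]
0.1 [[246. 388.]
 [255. 360.]]
0.2 [[249. 386.]
 [258. 358.]]
red [[249.01390833 347.18582716]]
(array([0.48846814, 0.08983833, 1.35443044]), array([[-1.9 , -2.9 ],
       [ 1.57, -0.38],
       [ 0.28,  9.24],
       [-0.27,  6.49]]))
```

View pics/h_z.png

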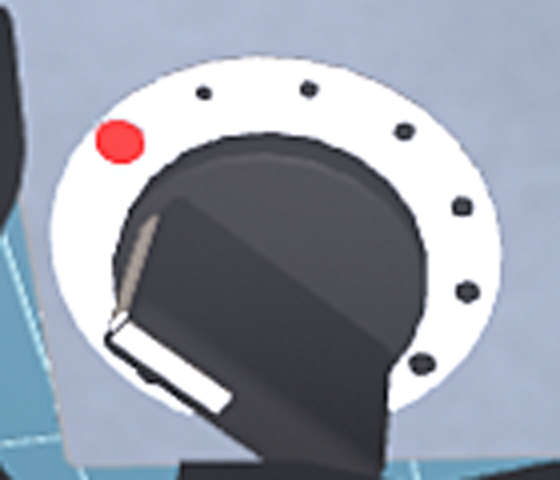

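View pics/h_z2.png

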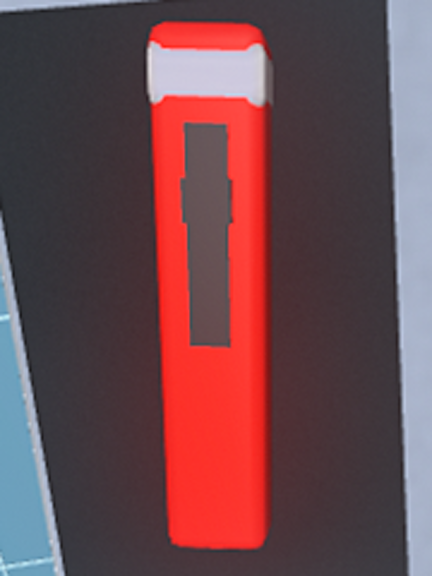

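>>> play_rows:
  increments: "0 0.014 -0.01 0.02; 0 0.014 -0.01 0; 0 0.014 -0.01 0; 0 0.014 -0.01 0; 0.01 0 0 0; 0.02 0 0 0; 0 0 0 0"

```text
clock: 9.5
position: [0.486, 0.0899, 0.1665]
ee_rot: [0.067, 0.714, -0.07, 0.693]
ft_force: [-0.7, 0.7, -0.4]
grip_width: 1.0
```

```bash
python3 -c "
from h import *
to(.4885,.0915,.069)"
```

```text
t 9.5 pos [0.486  0.0899 0.1665] jaw ang -0.195 xtool [-0.03  -0.001 -1.   ] F [-0.7  0.7 -0.4] w 1.0 q [ 0.58  0.24 -0.95  1.83  0.2   1.21 -0.62]
delta tool [0.0974 0.0027 0.005 ] norm 0.0975
```

>>> play_rows:
  increments: "0.02 0.001 0.002 0.01; 0.02 0.001 0.002 0; 0.02 0 0 0; 0.02 0 0 0; 0 0 0 0"

```text
clock: 10.0
position: [0.4899, 0.0892, 0.0853]
ee_rot: [0.071, 0.713, -0.075, 0.693]
ft_force: [-0.9, -0.0, -0.2]
grip_width: 0.996
```

```bash
python3 -c "
from h import *
to(.4885,.0915,.069)
c=camera('wrist'); cv2.imwrite('pics/i_w.png',c['img'])"
```

```text
t 10.0 pos [0.4899 0.0892 0.0853] jaw ang -0.206 xtool [-0.028 -0.002 -1.   ] F [-0.9 -0.  -0.2] w 0.996 q [ 0.52  0.36 -0.9   1.9   0.31  1.06 -0.72]
delta tool [ 0.0163  0.0021 -0.0014] norm 0.0165
```

View pics/i_w.png

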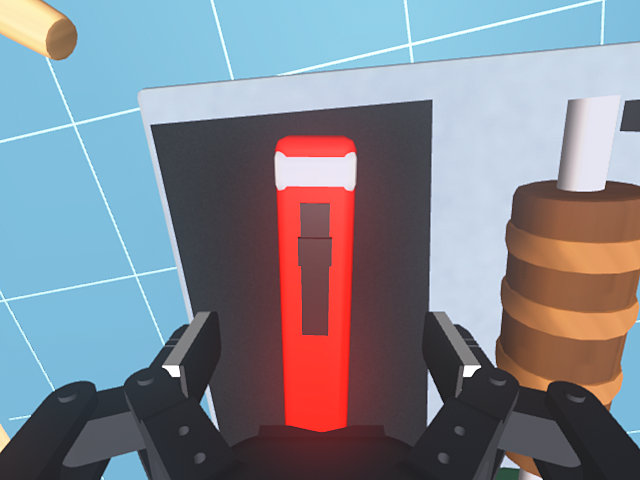

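>>> play_rows:
  increments: "0.009 0.001 -0.001 0; 0.007 0.001 0 0; 0 0 0 0"

```text
clock: 10.35
position: [0.4916, 0.0917, 0.0722]
ee_rot: [0.072, 0.711, -0.074, 0.695]
ft_force: [-0.6, -0.2, 0.4]
grip_width: 1.006
```

>>> play_rows:
  increments: "0 0 0 0; 0 0 0 0; 0 0 0 0; 0 0 0 0; 0 0 0 0; 0 0 0 0"
  hand: 1
  squeeze: 40

```text
clock: 10.95
position: [0.4921, 0.0919, 0.0736]
ee_rot: [0.071, 0.711, -0.074, 0.696]
ft_force: [0.1, -0.6, -1.8]
grip_width: 0.361
```

>>> play_rows:
  increments: "-0.01 0 0 0; -0.02 0 0 0; -0.02 0 0 0; -0.02 0 0 0; -0.02 0 0 0; -0.02 0 0 0; 0 0 0 0"

```text
clock: 11.65
position: [0.4938, 0.0927, 0.1905]
ee_rot: [0.071, 0.711, -0.074, 0.695]
ft_force: [0.6, 1.0, -1.2]
grip_width: 0.367
```

```bash
python3 -c "
from h import *
to(.5083,.3779,.18)
c=camera('wrist'); cv2.imwrite('pics/j_w.png',c['img'])"
```

```text
t 11.65 pos [0.4938 0.0927 0.1905] jaw ang -0.205 xtool [-0.023 -0.001 -1.   ] F [ 0.6  1.  -1.2] w 0.367 q [ 0.59  0.23 -0.95  1.79  0.19  1.25 -0.63]
delta tool [ 0.0097  0.2823 -0.0436] norm 0.2858
```

View pics/j_w.png

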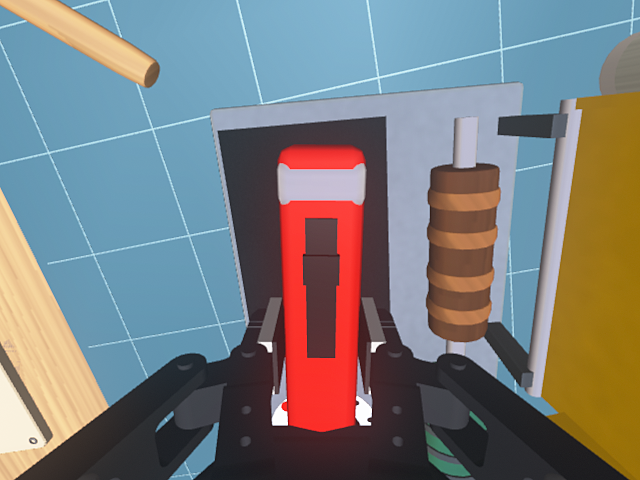

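>>> play_rows:
  increments: "0 0.024 -0.003 0; 0 0.024 -0.004 0; 0 0.024 -0.004 0; 0 0.024 -0.004 0; 0 0.024 -0.004 0; 0 0.024 -0.004 0; 0 0.024 -0.004 0; 0 0.024 -0.004 0; 0 0.024 -0.004 0; 0 0.024 -0.004 0; 0 0.024 -0.004 0; 0 0.01 0 0; 0 0 0 0"

```text
clock: 13.0
position: [0.5019, 0.374, 0.1699]
ee_rot: [0.068, 0.718, -0.079, 0.688]
ft_force: [0.0, 0.1, -1.6]
grip_width: 0.365
```

>>> play_rows:
  increments: "0 0 0 -0.1; 0 0 0 -0.1; 0 0 0 -0.1; 0 0 0 -0.1; 0 0 0 -0.1; 0 0 0 -0.1; 0 0 0 -0.1; 0 0 0 -0.1; 0 0 0 -0.1; 0 0 0 -0.1; 0 0 0 -0.1; 0 0 0 -0.1; 0 0 0 -0.1; 0 0 0 -0.1; 0 0 0 -0.1; 0 0 0 0"

```text
clock: 14.6
position: [0.5082, 0.3468, 0.1609]
ee_rot: [-0.436, 0.576, 0.438, 0.535]
ft_force: [-0.0, 0.3, -2.1]
grip_width: 0.369
```

```bash
python3 -c "
from h import *
to(.5083,.3779,.18)
c=camera('wrist'); cv2.imwrite('pics/k_w.png',c['img'])"
```

```text
t 14.6 pos [0.5082 0.3468 0.1609] jaw ang 1.334 xtool [-0.047 -0.033 -0.998] F [-0.   0.3 -2.1] w 0.369 q [ 0.14  0.72 -1.2   1.49  0.65  1.45  0.24]
delta tool [-0.0201  0.008   0.0294] norm 0.0365
```

View pics/k_w.png

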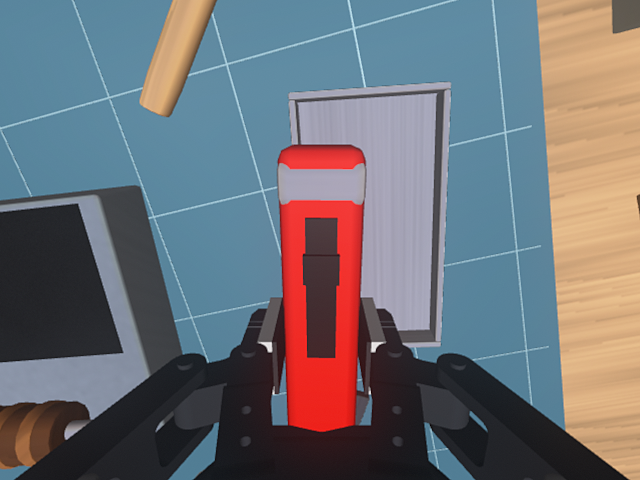

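>>> play_rows:
  increments: "0 0.004 0.01 -0.03; 0 0.004 0.01 -0.03; 0 0 0.01 0; 0.02 0 0 0; 0.02 0 0 0; 0 0 0 0"

```text
clock: 15.25
position: [0.5044, 0.3816, 0.1192]
ee_rot: [-0.451, 0.563, 0.454, 0.523]
ft_force: [-0.5, -0.4, -1.7]
grip_width: 0.363
```

```bash
python3 -c "
from h import *
to(.5083,.3779,.03)
c=camera('wrist'); cv2.imwrite('pics/l_w.png',c['img'])"
```

```text
t 15.25 pos [0.5044 0.3816 0.1192] jaw ang 1.39 xtool [-0.046 -0.032 -0.998] F [-0.5 -0.4 -1.7] w 0.363 q [ 0.05  0.79 -1.17  1.48  0.7   1.4   0.23]
delta tool [ 0.089  -0.008   0.0007] norm 0.0893
```

View pics/l_w.png

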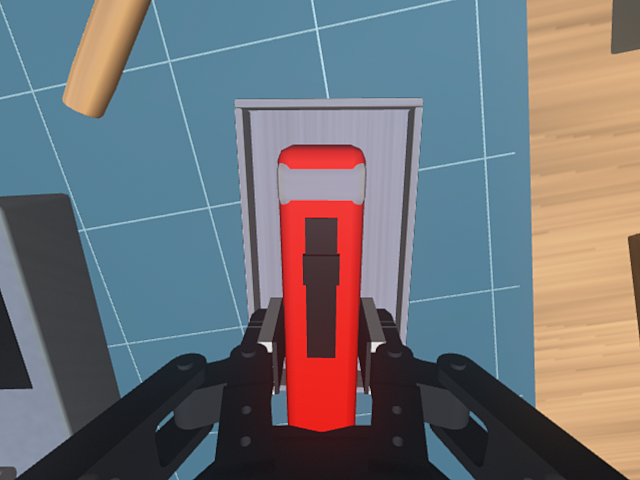

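>>> play_rows:
  increments: "0.02 -0.002 0 0; 0.02 -0.002 0 0; 0.02 -0.002 0 0; 0.014 -0.002 0 0; 0 0 0 0"

```text
clock: 15.8
position: [0.5102, 0.3794, 0.0421]
ee_rot: [-0.451, 0.562, 0.454, 0.525]
ft_force: [0.4, -0.3, -1.2]
grip_width: 0.365
```

```bash
python3 -c "
from h import *
to(.5083,.3779,.022)
c=camera('wrist'); cv2.imwrite('pics/m_w.png',c['img'])"
```

```text
t 15.8 pos [0.5102 0.3794 0.0421] jaw ang 1.389 xtool [-0.043 -0.03  -0.999] F [ 0.4 -0.3 -1.2] w 0.365 q [ 0.03  0.87 -1.1   1.53  0.77  1.29  0.2 ]
delta tool [ 0.0202  0.0009 -0.0011] norm 0.0202
```

View pics/m_w.png

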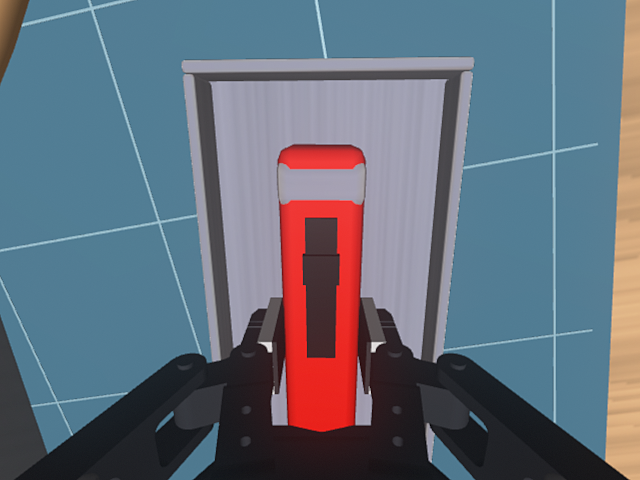

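>>> play_rows:
  increments: "0.008 0 0 0; 0.007 0 0 0; 0.004 0 0 0; 0 0 0 0"

```text
clock: 16.25
position: [0.51, 0.3801, 0.0243]
ee_rot: [-0.45, 0.561, 0.454, 0.526]
ft_force: [0.1, -0.5, -2.2]
grip_width: 0.366
```

```bash
python3 -c "
from h import *
to(.5083,.3779,.0186)"
```

```text
t 16.25 pos [0.51   0.3801 0.0243] jaw ang 1.389 xtool [-0.041 -0.028 -0.999] F [ 0.1 -0.5 -2.2] w 0.366 q [ 0.02  0.89 -1.09  1.54  0.79  1.26  0.19]
delta tool [ 0.0058  0.0011 -0.0023] norm 0.0063
```

>>> play_rows:
  increments: "0.003 0 0 0; 0.002 0 0 0; 0 0 0 0"

```text
clock: 16.55
position: [0.5099, 0.3807, 0.0205]
ee_rot: [-0.451, 0.56, 0.454, 0.526]
ft_force: [-1.0, -1.8, 1.6]
grip_width: 0.362
```

>>> play_rows:
  increments: "0.002 0 0 0; 0 0 0 0"

```text
clock: 16.75
position: [0.5098, 0.381, 0.0193]
ee_rot: [-0.451, 0.56, 0.454, 0.527]
ft_force: [-1.6, -2.1, 2.6]
grip_width: 0.36
```

Contact with the floor (vertical force went from −2 to +2.6 N). Release partially.

>>> play_rows:
  increments: "0 0 0 0; 0 0 0 0; 0 0 0 0; 0 0 0 0"
  hand: -0.15

```text
clock: 17.15
position: [0.5104, 0.381, 0.019]
ee_rot: [-0.451, 0.56, 0.454, 0.527]
ft_force: [0.1, 0.2, 0.3]
grip_width: 0.578
```

```bash
python3 -c "
from h import *
to(.5083,.3779,.15)
c=camera('wrist'); cv2.imwrite('pics/n_w.png',c['img'])"
```

```text
t 17.15 pos [0.5104 0.381  0.019 ] jaw ang 1.389 xtool [-0.039 -0.026 -0.999] F [0.1 0.2 0.3] w 0.578 q [ 0.02  0.89 -1.09  1.55  0.8   1.25  0.19]
delta tool [-0.1307  0.0059 -0.0076] norm 0.131
```

View pics/n_w.png

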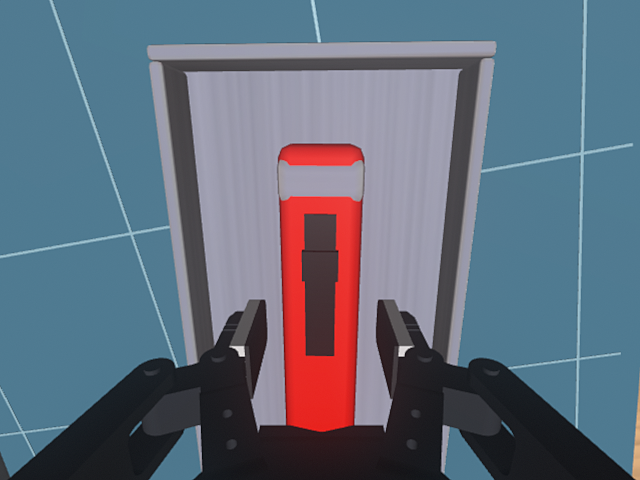

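>>> play_rows:
  increments: "-0.005 0 0 0; -0.01 0 0 0; -0.02 0 0 0; -0.03 0 0 -0.03; -0.03 0 0 -0.03; -0.03 0 0 0; -0.03 0 0 0; -0.03 0 0 0; -0.03 0 0 0; -0.03 0 0 0; -0.03 0 0 0; -0.03 0 0 0; -0.02 0 0 0; 0 0 0 0"

```text
clock: 18.6
position: [0.5179, 0.3907, 0.3792]
ee_rot: [-0.467, 0.539, 0.475, 0.516]
ft_force: [0.1, -0.5, 0.1]
grip_width: 0.576
```

```bash
cat >> h.py <<'E'
B=[.5186,.0083,-.1216]
def W(p):
    p=np.atleast_2d(p).astype(float);s,k=np.sin(B[2]),np.cos(B[2]);return np.c_[B[0]+k*p[:,0]-s*p[:,1],B[1]+s*p[:,0]+k*p[:,1],p[:,2]]
def M(p):
    p=np.array(p)-[B[0],B[1],0];s,k=np.sin(B[2]),np.cos(B[2]);return np.array([k*p[0]+s*p[1],-s*p[0]+k*p[1],p[2]])
E
python3 -c "
from h import *
to(*W([.165,.07,.32])[0])
o=get_obs()
c=camera('wrist'); cv2.imwrite('pics/o_w.png',c['img'])
c=wristcam(c,o)
t=camera('top'); cv2.imwrite('pics/o_t.png',t['img'])
s=camera('scene'); cv2.imwrite('pics/o_s.png',s['img'])
print(unproj(t,[(262,149)],.15),unproj(t,[(354,160)],.07))
"
```

```text
t 18.6 pos [0.5179 0.3907 0.3792] jaw ang 1.459 xtool [-0.032 -0.013 -0.999] F [ 0.1 -0.5  0.1] w 0.576 q [-0.04  0.65 -1.25  1.05  0.61  1.83  0.4 ]
delta tool [ 0.0581 -0.211  -0.3104] norm 0.3798
[[0.76362227 0.14865974 0.15      ]] [[ 0.75423217 -0.07363937  0.07      ]]
```

View pics/o_w.png

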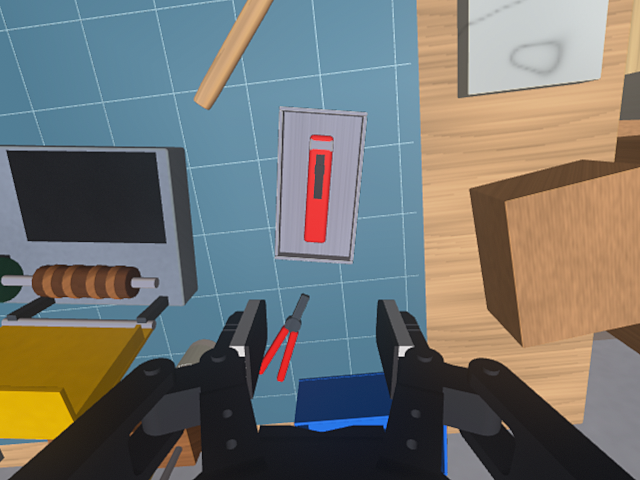

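View pics/o_s.png

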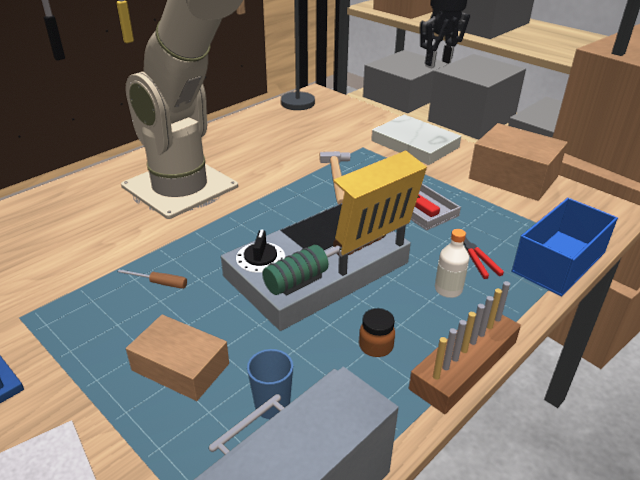

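```bash
python3 - <<'E'
from h import *
c=camera("top"); cv2.imwrite('pics/p_t.png',cv2.resize(c['img'][170:315,140:410],None,fx=2.9,fy=2.9,interpolation=2))
def G(t,a,d,y): return [.105-a*np.cos(t)+d*np.sin(t), y, .12+a*np.sin(t)+d*np.cos(t)]
s=camera("scene")
for t in (1.4,1.5,1.55,1.6,1.7,1.8,1.85):
    P=W([G(t,.15,.006,.165),G(t,.15,.006,-.025),G(t,.15,-.06,.165),G(t,.15,-.06,-.025)])
    print(t,((proj(c,P)+.5-[140,170])*2.9-.5).round(0).tolist(), proj(s,P).round(0).tolist())
E
```

```text
1.4 [[311.0, 88.0], [571.0, 118.0], [303.0, 178.0], [561.0, 208.0]] [[408.0, 156.0], [336.0, 185.0], [385.0, 149.0], [314.0, 177.0]]
1.5 [[314.0, 68.0], [574.0, 97.0], [303.0, 158.0], [563.0, 188.0]] [[413.0, 158.0], [341.0, 188.0], [390.0, 148.0], [319.0, 176.0]]
1.55 [[315.0, 57.0], [575.0, 87.0], [304.0, 147.0], [564.0, 178.0]] [[416.0, 159.0], [344.0, 190.0], [393.0, 148.0], [321.0, 176.0]]
1.6 [[316.0, 47.0], [576.0, 77.0], [304.0, 137.0], [565.0, 167.0]] [[419.0, 161.0], [346.0, 192.0], [395.0, 148.0], [323.0, 176.0]]
1.7 [[319.0, 28.0], [578.0, 57.0], [306.0, 115.0], [568.0, 145.0]] [[424.0, 165.0], [352.0, 196.0], [401.0, 149.0], [329.0, 177.0]]
1.8 [[323.0, 9.0], [581.0, 38.0], [308.0, 92.0], [571.0, 123.0]] [[429.0, 169.0], [357.0, 201.0], [407.0, 150.0], [334.0, 179.0]]
1.85 [[325.0, -0.0], [582.0, 29.0], [309.0, 81.0], [572.0, 111.0]] [[432.0, 171.0], [359.0, 204.0], [409.0, 151.0], [337.0, 181.0]]
```

View pics/p_t.png

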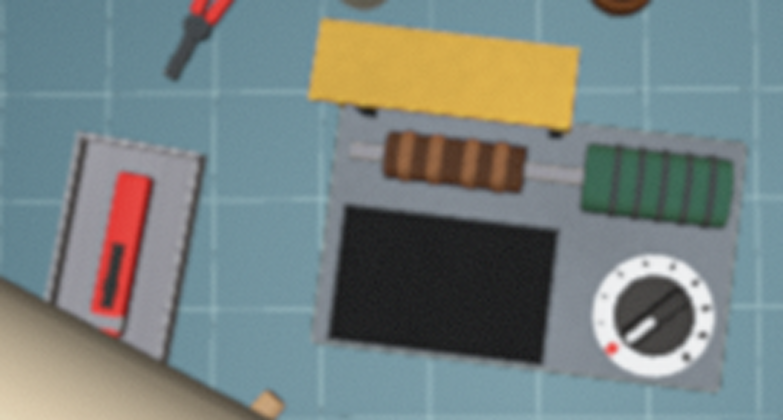

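>>> play_rows:
  increments: "0 -0.013 -0.019 0; 0 -0.013 -0.019 0; 0 -0.013 -0.019 0; 0 -0.013 -0.019 0; 0 -0.013 -0.019 0; 0 -0.013 -0.019 0; 0 -0.013 -0.019 0; 0 -0.013 -0.019 0; 0 -0.013 -0.019 0; 0 -0.013 -0.019 0; 0 -0.013 -0.019 0; 0 -0.013 -0.019 0; 0 -0.013 -0.019 0; 0 -0.013 -0.019 0; 0 -0.013 -0.019 0; 0 -0.013 -0.019 0; 0 0 0 0"
  hand: 1

```text
clock: 20.55
position: [0.6951, 0.0441, 0.3542]
ee_rot: [-0.465, 0.55, 0.478, 0.503]
ft_force: [-0.6, 0.2, -0.8]
grip_width: -0.001
```

```bash
python3 -c "
from h import *
to(*W([.175,.07,.243])[0]);print(M(get_obs()['position']))
c=camera('wrist'); cv2.imwrite('pics/q_w.png',c['img'])
s=camera('scene'); cv2.imwrite('pics/q_s.png',s['img'])
"
```

```text
t 20.55 pos [0.6951 0.0441 0.3542] jaw ang 1.461 xtool [-0.062 -0.031 -0.998] F [-0.6  0.2 -0.8] w -0.001 q [ 0.39  0.76 -1.19  0.9   0.72  1.89  1.01]
delta tool [ 0.1102 -0.0108  0.0172] norm 0.1121
[0.17084233 0.05692962 0.35424339]
```

View pics/q_w.png

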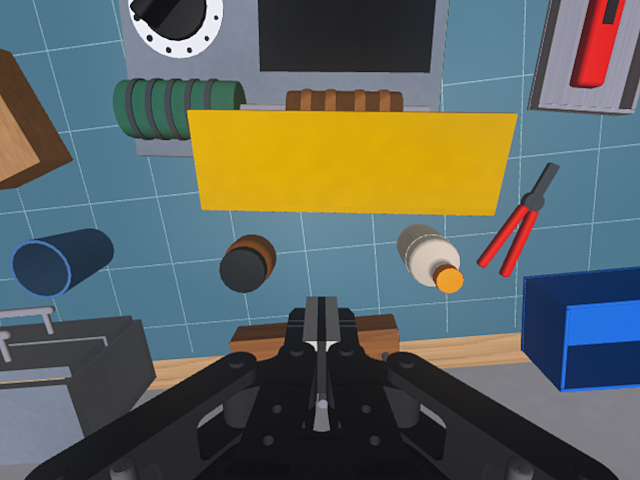

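View pics/q_s.png

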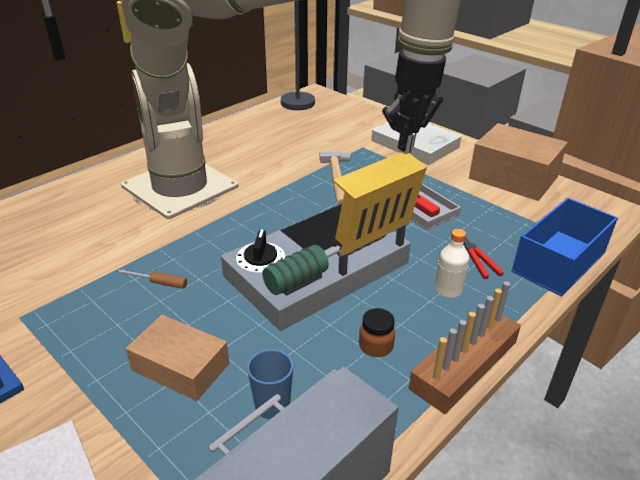

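>>> play_rows:
  increments: "0 -0.008 0.009 0; 0.01 -0.004 0.009 0; 0.02 0 0 0; 0.02 0 0 0; 0.02 0 0 0; 0.02 0 0 0; 0.02 0 0 0; 0 0 0 0"

```text
clock: 21.45
position: [0.6949, 0.074, 0.2347]
ee_rot: [-0.468, 0.546, 0.485, 0.498]
ft_force: [-0.5, -0.6, 0.3]
grip_width: -0.003
```

```bash
python3 -c "
from h import *
to(*W([.175,.07,.243])[0]);print(M(get_obs()['position']))
c=camera('wrist'); cv2.imwrite('pics/r_w.png',c['img'])
"
```

```text
t 21.45 pos [0.6949 0.074  0.2347] jaw ang 1.481 xtool [-0.066 -0.028 -0.997] F [-0.5 -0.6  0.3] w -0.003 q [ 0.43  0.83 -1.18  1.12  0.74  1.69  0.93]
delta tool [-0.0082 -0.007  -0.0172] norm 0.0202
[0.16700138 0.08663432 0.23469388]
```

View pics/r_w.png

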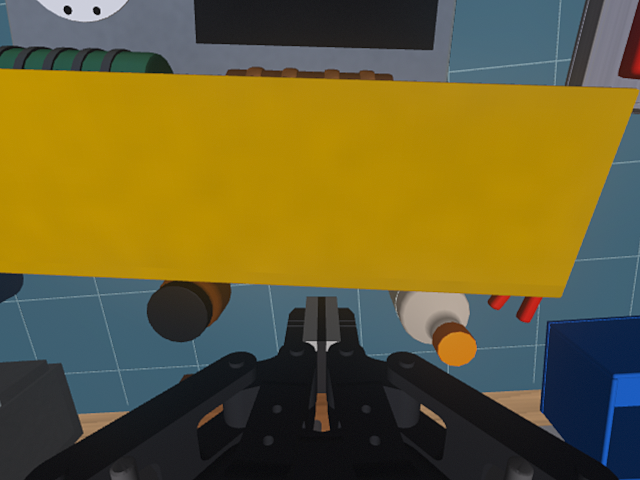

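>>> play_rows:
  increments: "0 0.012 0.003 0.01; 0 0.012 0.003 0.01; 0.001 0.012 0.002 0; 0 0.012 0 0; 0 0.012 0 0; 0 0 0 0"

```text
clock: 22.1
position: [0.6361, 0.0924, 0.2449]
ee_rot: [-0.466, 0.548, 0.477, 0.505]
ft_force: [-0.5, -0.5, -0.3]
grip_width: -0.001
```

```bash
python3 -c "
from h import *
to(*W([.09,.07,.243])[0]);print(M(get_obs()['position']))
c=camera('wrist'); cv2.imwrite('pics/s_w.png',c['img'])
"
```

```text
t 22.1 pos [0.6361 0.0924 0.2449] jaw ang 1.462 xtool [-0.055 -0.028 -0.998] F [-0.5 -0.5 -0.3] w -0.001 q [ 0.53  0.73 -1.25  1.3   0.67  1.63  0.84]
delta tool [ 0.0037  0.0166 -0.0275] norm 0.0323
[0.10647401 0.09773899 0.2449472 ]
```

View pics/s_w.png

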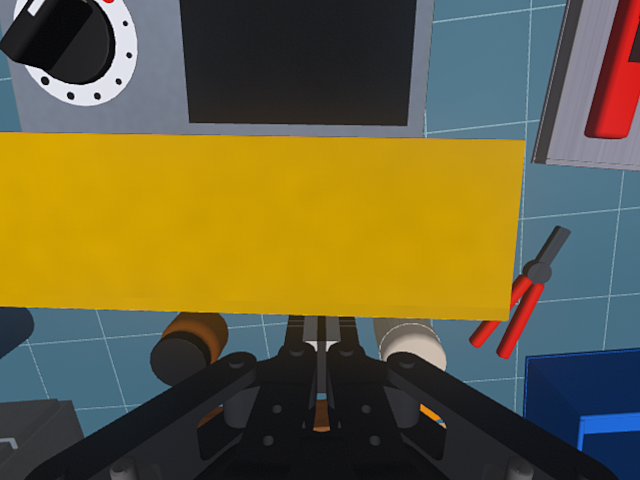

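>>> play_rows:
  increments: "0.001 0.011 -0.004 0; 0.001 0.011 -0.004 0; 0.002 0.011 -0.004 0; 0.004 0.011 -0.004 0; 0.006 0.01 -0.003 0; 0.007 0.01 -0.003 0; 0 0 0 0"

```text
clock: 22.85
position: [0.5742, 0.0816, 0.2329]
ee_rot: [-0.467, 0.542, 0.477, 0.51]
ft_force: [0.5, -0.4, -0.1]
grip_width: 0.0
```

```bash
python3 -c "
from h import *
to(*W([.0243,.07,.213])[0]);print(M(get_obs()['position']))
c=camera('wrist'); cv2.imwrite('pics/t_w.png',c['img'])
"
```

```text
t 22.85 pos [0.5742 0.0816 0.2329] jaw ang 1.463 xtool [-0.042 -0.019 -0.999] F [ 0.5 -0.4 -0.1] w 0.0 q [ 0.71  0.63 -1.34  1.51  0.6   1.53  0.82]
delta tool [ 0.0209  0.0213 -0.0087] norm 0.0311
[0.04631458 0.07947573 0.23285497]
```

View pics/t_w.png

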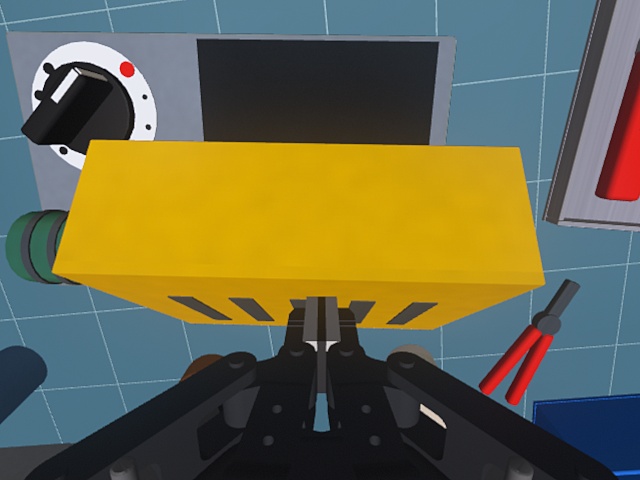

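>>> play_rows:
  increments: "0.01 0.01 -0.003 0; 0.011 0.01 -0.003 0; 0.012 0.008 -0.003 0; 0.012 0.007 0 0; 0.012 0.006 0 0; 0.012 0.005 0 0; 0 0 0 0"

```text
clock: 23.6
position: [0.5304, 0.0796, 0.1689]
ee_rot: [-0.468, 0.538, 0.477, 0.514]
ft_force: [-0.1, 0.3, 1.3]
grip_width: 0.001
```

```bash
python3 -c "
from h import *
to(*W([-.009,.07,.134])[0]);print(M(get_obs()['position']))
c=camera('wrist'); cv2.imwrite('pics/u_w.png',c['img'])
"
```

```text
t 23.6 pos [0.5304 0.0796 0.1689] jaw ang 1.464 xtool [-0.033 -0.014 -0.999] F [-0.1  0.3  1.3] w 0.001 q [ 0.8   0.6  -1.37  1.71  0.59  1.38  0.79]
delta tool [ 0.0353  0.011  -0.0014] norm 0.037
[0.00309491 0.0722088  0.16887701]
```

View pics/u_w.png

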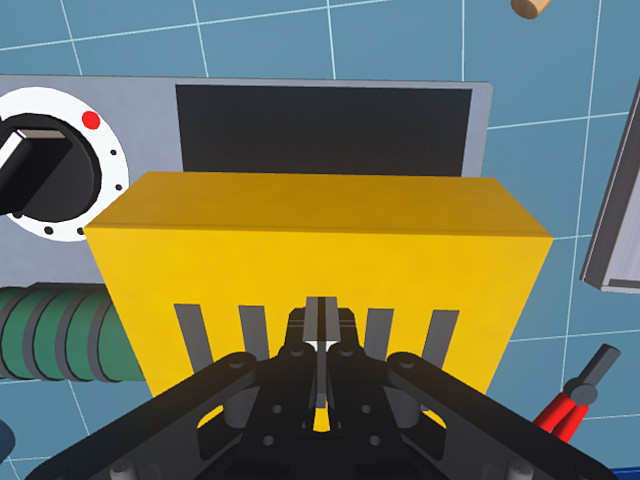

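>>> play_rows:
  increments: "0.01 0.006 0 0; 0.01 0.004 0 0; 0.008 0.002 0 0; 0.006 0 0 0; 0 0 0 0"

```text
clock: 24.15
position: [0.5186, 0.0811, 0.1344]
ee_rot: [-0.469, 0.537, 0.476, 0.515]
ft_force: [0.5, 0.5, 0.6]
grip_width: -0.001
```

```bash
python3 -c "
from h import *
to(*W([-.009,.07,.134])[0]);print(M(get_obs()['position']))
"
```

```text
t 24.15 pos [0.5186 0.0811 0.1344] jaw ang 1.463 xtool [-0.029 -0.012 -0.999] F [0.5 0.5 0.6] w -0.001 q [ 0.81  0.61 -1.35  1.78  0.62  1.3   0.76]
delta tool [ 0.0005  0.0002 -0.0022] norm 0.0023
[-0.00882644  0.0722553   0.13442304]
```

Nearly shut; press down until the stop is felt.

>>> play_rows:
  increments: "0.004 0 0 0; 0.004 0 0 0"

```text
clock: 24.35
position: [0.5188, 0.0814, 0.1336]
ee_rot: [-0.47, 0.538, 0.475, 0.515]
ft_force: [-23.6, -11.5, 64.2]
grip_width: 0.001
```

>>> play_rows:
  increments: "0.004 0 0 0; 0.005 0 0 0"

```text
clock: 24.55
position: [0.5189, 0.0815, 0.1335]
ee_rot: [-0.471, 0.54, 0.473, 0.513]
ft_force: [-26.5, -13.9, 69.1]
grip_width: -0.001
```

```bash
python3 -c "
from h import *
to(*W([-.009,.07,.134])[0])
c=camera('wrist'); cv2.imwrite('pics/v_w.png',c['img'])
"
```

```text
t 24.55 pos [0.5189 0.0815 0.1335] jaw ang 1.462 xtool [-0.029 -0.024 -0.999] F [-26.5 -13.9  69.1] w -0.001 q [ 0.8   0.61 -1.35  1.78  0.62  1.31  0.75]
delta tool [-0.0004  0.0004 -0.0027] norm 0.0027
```

View pics/v_w.png

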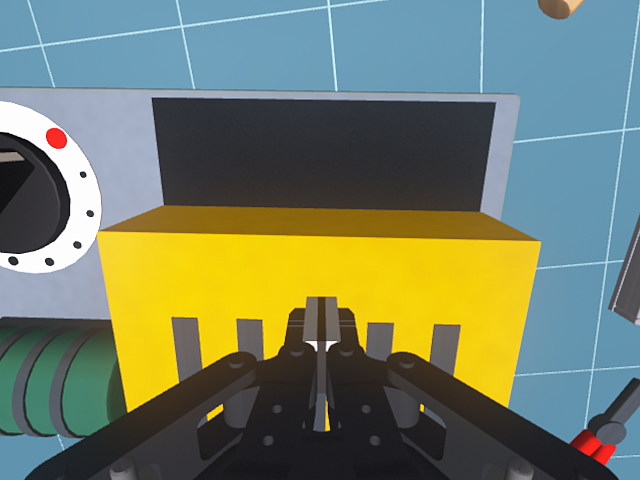

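>>> play_rows:
  increments: "-0.004 0 0 0; -0.01 0 0 0; -0.02 0 0 0; -0.03 0 0 0; -0.03 0 0 0; -0.03 0 0 0; -0.03 0 0 0; -0.02 -0.02 0 0; 0 -0.02 -0.02 0; 0 0 0 0; 0 0 0 0"

```text
clock: 25.7
position: [0.5619, 0.0615, 0.3168]
ee_rot: [-0.472, 0.54, 0.473, 0.512]
ft_force: [0.3, 0.5, 0.6]
grip_width: 0.003
```

```bash
python3 -c "
from h import *
to(*W([-.009,.07,.134])[0])
o=get_obs()
c=camera('wrist'); cv2.imwrite('pics/w_w.png',c['img'])
t=camera('top'); cv2.imwrite('pics/w_t.png',t['img'])
s=camera('scene'); cv2.imwrite('pics/w_s.png',s['img'])
c=wristcam(c,o)
def G(t,a,d,y): return [.105-a*np.cos(t)+d*np.sin(t), y, .12+a*np.sin(t)+d*np.cos(t)]
for th in (0,.05,.1): print(th, proj(s,W([G(th,.15,.006,.165),G(th,.15,.006,-.025)])).round(1).tolist(),proj(c,W([G(th,.15,.006,.165),G(th,.15,.006,-.025)])).round(1).tolist())
"
```

```text
t 25.7 pos [0.5619 0.0615 0.3168] jaw ang 1.464 xtool [-0.03  -0.024 -0.999] F [0.3 0.5 0.6] w 0.003 q [ 0.77  0.51 -1.35  1.42  0.5   1.63  0.92]
delta tool [0.1836 0.0404 0.0177] norm 0.1888
0 [[360.9, 189.9], [294.9, 218.3]] [[448.6, 133.7], [233.6, 130.3]]
0.05 [[361.2, 187.1], [295.0, 215.5]] [[451.3, 134.2], [231.3, 130.7]]
0.1 [[361.6, 184.5], [295.2, 212.7]] [[454.1, 135.2], [229.0, 131.6]]
```

View pics/w_w.png

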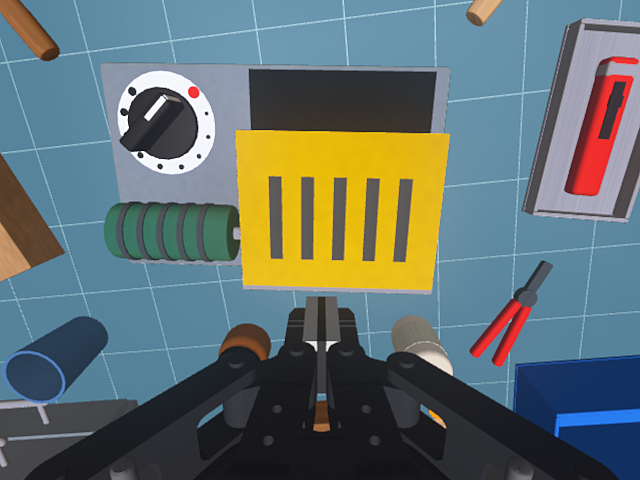

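View pics/w_s.png

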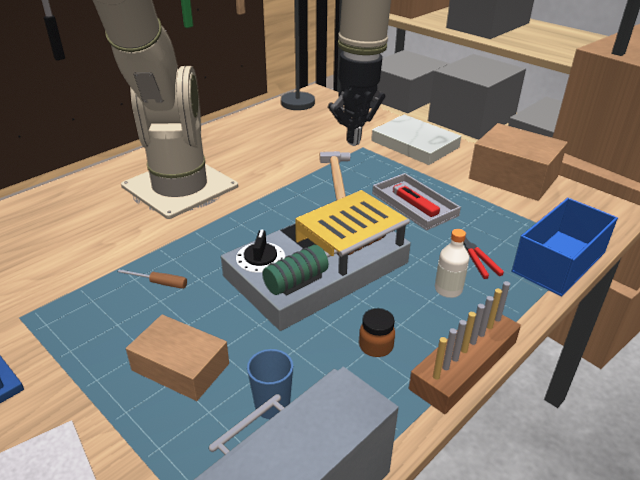

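View pics/w_t.png

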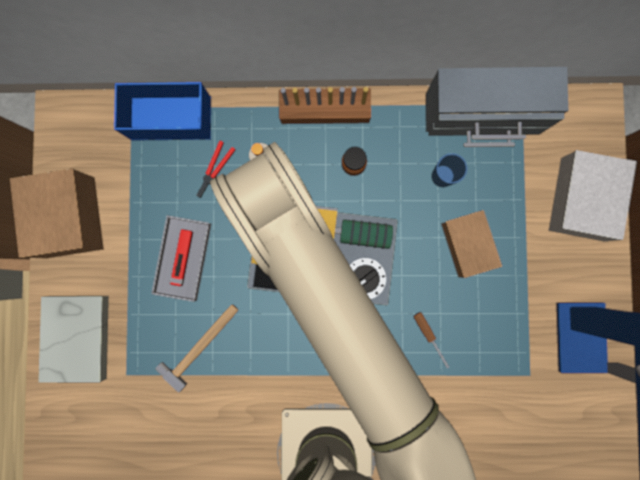

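```bash
python3 -c "
from workcell import workorder
print(workorder.hand_in())"
```

```text
the job is handed in; nothing more can be done
None
```

The shutdown was done in the required order and handed in at about 26 s on the robot's clock; the hand-in gave no verdict.

- **Knob:** I turned it anticlockwise until it hit the hard stop. In the wrist picture its pointer tip is within a pixel or two of where the off position should be, at the red dot.
- **Knife:** It was gripped, carried, lowered until it touched the tray floor, and released. It lies flat along the tray. In the last top picture its centre is within a few pixels of the tray's centre; I did not measure its final position more closely than that.
- **Guard:** I pushed it down from behind until it met its stop. Its edge corners in the last wrist picture fit an angle of 0, within about 0.05 rad.
- **Other things:** In the last pictures none of them looks moved; I compared them by eye, not by measurement. The arm is clear of everything.

Two things did not go as planned:
- **Guard bumped:** While I was moving to the knife, the gripper pushed the open guard back from about 1.54 to about 1.76 rad. That is inside its range, and it was shut correctly afterwards.
- **High press on the guard:** The fingertips reached about 70 N on the stop. That is under the 120 N wrist limit, and I saw only the fingers touching the guard, not the gripper's body.

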